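# Set the guarded brightness knob of a microscope lamp unit with its long key

## Robot

A 6-joint arm with a two-finger parallel gripper is mounted at the origin on the work surface. World frame = base frame: x ahead of the robot, y to its left, z up, the work surface at z = 0. Lengths are in mm, angles in rad, forces in N, time in s.
With the tool pointing down it reaches from about 275 to 1000 mm from the base axis. Payload 8.4 kg.
Tool frame: the origin (TCP) lies midway between the tips of the shut fingers; the grasp point (between the pads) lies 19 mm behind it (grip_depth is the distance from the TCP to the grasp point, in mm); z points along the fingers, x is the direction in which the jaws open and shut, and the axes are right-handed (so a half turn about z gives the same grasp; the last joint's range is limited). The gripper opens to 85 mm and grips with 20 to 120 N. Pads are 22 mm wide; open, the fingers measure 114 mm over their backs; the gripper's body (76 mm by 85 mm) begins 54 mm behind the grasp point. The pads swing forward as they close: fully open they stand 13 mm farther back than shut.
Start: joints at [1.135, 0.353, 1.633, -0, 1.155, -0.002], TCP at [262.7, 567.112, 231.281] pointing down, gripper open.
Joint ranges: [-2.63, 2.63], [-0.92, 2.1], [0.06, 2.66], [-1.3, 4.44], [0, 2.69], [-3.02, 3.02]. Speed limits (rad/s): [2.22, 2.22, 2.79, 3.14, 3.14, 3.14].

## Interface

Orientations are given as [roll, pitch, yaw] about the fixed x, y, z axes, in that order (R = Rz(yaw) Ry(pitch) Rx(roll)).
In Python, from rig import * gives the robot as it stands.
- The arm moves only by the tool carry_out, never from a script. Its argument "steps" is a list of rows, each an object of numbers: "x", "y", "z": the shift along the world's x, y, z in m; "ax", "ay", "az": the turn, a rotation vector about the world's x, y, z in rad; "gripper": the opening, from 0 (shut) to 1 (fully open). A call has 1 to 20 rows; each row shifts and turns the commanded pose from where the row before left it; what a row does not reach is not made up. A row lasts 1/10 s, in which the tool goes at most 50 mm and 8.59 degrees, less where a joint would pass 70% of its speed; a pose out of reach is approached as far as the arm can. A call is refused whole if a number of a shift passes 0.05 or a number of a turn 0.15, either way. A call with a gripper value outside its range is refused whole. The fingers move at their own pace and stop on an object; "squeeze" is the grip in N (left out, the last holds). Time passes only in rows, so rows that do not move let the fingers close. It gives the time, the measured TCP pose, the force and the opening at its end, in the units of the state.
- sense(): the state, without advancing time (a new reading comes with each control period).
- capture(name): name is "scene" or "top" or "wrist"; returns a dict with "pixels" (400x640x3 uint8, red, green, blue), "fx", "fy", "cx", "cy" (pixels), "position" and "attitude" of the camera in the world. Camera axes: x right, y up, looking along -z (the intrinsics and any distortion apply to the point x, -y, -z); pixel columns grow to the right and rows downward; lengths in mm; the calibration is good to about 2 mm. A picture is of the moment at which its call begins. There is no depth.
- job_done(): hands the job in, once; it reports no verdict.
The state is a dict: "t": time; "qpos": joint angles; "joint_vel": joint speeds; "joint_torque": joint torques, N m; "tcp_pos": TCP position; "eef_rot": TCP orientation; "ft_force": force on the tool from outside, world axes, zero at the start; "torque": the same for the moment, N m; "grip_width": finger opening in mm.
Only numpy, scipy, OpenCV 4.12 (cv2) and the standard library are available. Lean on these libraries where they do the work, as an engineer would, in place of code of your own. Each camera call takes 0.05 s, during which the arm holds its last target.

## Task

The lamp unit's brightness knob sits at the bottom of a well under a grille. Take the blue-handled setting key from its stand, reach down through the square opening in the grille, seat the key fully over the knob's red bar and turn it clockwise (seen from above) until the gauge needle stands in the green band, never running it into the red. Let go and leave the key standing upright on the knob, and do not disturb the vise, jar or pliers.

Things in the scene. Friction and masses are not known exactly. Their poses are not given: they have to be found in the camera images.
- unit: Cream lamp unit, fixed to the bench, 170 (own x) x 250 (own y) x 110 mm high; origin at the centre of its underside, x away from its grey front plate, z up; place and yaw vary. Its top holds, towards own -y, a 110 x 110 mm well with a grille over it, and, towards own +y, a round white gauge.
- opening (a point): Centre of the clear square opening, 46 x 46 mm, in the middle of the grille, level with the top of the bars (110 mm above the bench), straight above the knob. Axes as the unit; the opening's sides run along x and y. Grille of 6 mm round steel bars. The well is 54 mm deep.
- gauge (a point): Centre of the white gauge face, 88 mm across, on the unit's top (109 mm above the bench), axes as the unit. Its black needle (tip 37 mm from the centre) is geared to the knob and always points parallel to the knob's x; touching it does nothing. Green band: needle within 0.2 rad either side of own +x. Red band: more than 0.5 rad clockwise of own +x.
- knob_seat (a point): On the knob's axis, on the top face of its black disc (48 mm across), 64 mm above the bench, 46 mm below the grille's top; the seated key's prongs rest at this height. x runs along the knob's red bar, z up; turns with the knob. The red bar stands on the disc: 26 mm long, 8 mm thick, 14 mm high (top 78 mm above the bench), rounded top.
- knob (a joint): Knob and needle angle in rad, 0 to 2.4 (end stops), growing clockwise from above. Starts between 0.05 and 0.45. At 1.4 bar and needle point along the unit's own +x, mid green (green 1.2 to 1.6); red begins at 1.9. At q they point 1.4 - q counter-clockwise of that. Stays where left; turning takes about 0.1 N m.
- key_grip (a point): Centre of the blue handle of the key, which stands upright in its stand. The handle is a block 64 mm long (own x), 18 mm thick (own y) and 44 mm high; own z up. Its centre is 108 mm above the key's lower end. Below it a steel shaft 18 mm across, then a 38 mm round head with two prongs. The loose key weighs about 0.16 kg.
- key: The same key; origin at the centre of its lower end, 108 mm below key_grip, same axes. Two prongs, each 26 mm long (own x), 8 mm thick, 17 mm deep, leave a 12 mm slot along own x (parallel to the handle's long side) that goes over the knob's bar either way round, with about 0.15 rad of play. Prong corners lie 19 mm from the axis.
- stand: Grey key stand, fixed: base 90 x 90 x 4 mm with an open square pocket, 44 mm inside, rim 50 mm high, floor 6 mm above the bench, in which the key stands loosely. Origin at the centre of its underside.
- vise: Small loose yellow and green bench vise, 109 mm high, beyond the work. Leave alone. Origin at the centre of its underside.
- jar: Loose clear jar with a blue lid, 54 mm across, 75 mm high. Leave alone. Origin at the centre of its underside.
- pliers: Loose pliers with blue handles, about 160 mm long, lying on the bench. Leave alone. Origin on its underside near the middle.

How it is judged:
By the outcome, as a careful person would: the job done as asked, in the order asked, and still so for the second after the job is handed in, with the robot touching nothing.
It also fails if it takes over 51 s, if anything falls off the work surface, if the arm or the gripper's body presses on something with over 40 N, if the wrist force passes 120 N, or if a joint passes its speed limit or range.

## Working session

There is one attempt and no reset: what is moved stays moved. The work goes in short steps, Python scripts to look and compute and a tool call to move; the robot and the scene stay as the last step left them, time stands still between calls to the robot, and variables do not carry over. Pictures are saved under pics/ and viewed, and the job is handed in when it is done.

Besides the shell and the picture viewer there is one more tool, called after "Emit:" as name(argument=value, ...) on one line, values as JSON. carry_out: Moves the arm, as the interface text tells. Its arguments: {"type":"object","properties":{"steps":{"type":"array","items":{"type":"object","properties":{"x":{"type":"number"},"y":{"type":"number"},"z":{"type":"number"},"ax":{"type":"number"},"ay":{"type":"number"},"az":{"type":"number"},"gripper":{"type":"number"}}}},"squeeze":{"type":"number"}},"required":["steps"]}

```bash
mkdir -p pics; ls
python3 - <<'E'
from rig import *
import cv2
s=sense();print(s)
for n in ["scene","top","wrist"]:
    c=capture(n);cv2.imwrite(f"pics/{n}0.png",c["pixels"][:,:,::-1]);print(n,{k:v for k,v in c.items() if k!="pixels"})
E
```

```text
pics
{'t': 0.0, 'qpos': array([ 1.13458192e+00,  3.53657542e-01,  1.63414956e+00,  6.81006712e-06,
        1.15518110e+00, -2.37300557e-03]), 'joint_vel': array([ 0.00242534,  0.0001962 ,  0.00036356, -0.00073099,  0.00164197,
        0.00154988]), 'joint_torque': array([ 2.70953424e-03, -6.05273366e+01, -3.42062688e+01,  1.26640748e-04,
        9.47699620e-03, -5.62941651e-06]), 'tcp_pos': array([262.50479609, 566.67193441, 230.54920611]), 'eef_rot': array([-3.14158312e+00,  1.39553433e-03,  1.13695217e+00]), 'ft_force': array([0.4928894 , 0.48302206, 0.76762192]), 'torque': array([-0.03722686,  0.05887772, -0.01260265]), 'grip_width': 85.54901199127526}
scene {'fx': 453.34626062489747, 'fy': 453.34626062489747, 'cx': 322.55517918718016, 'cy': 198.8120277972074, 'position': array([1373.91461274, -347.92957796,  698.47841058]), 'attitude': array([0.92862145, 0.01315639, 1.09176204])}
top {'fx': 362.68830353955434, 'fy': 362.68830353955434, 'cx': 322.21959521469853, 'cy': 198.88532228229712, 'position': array([596.30176722,   8.14361163, 728.86767502]), 'attitude': array([ 0.09456769, -0.00560157, -1.58105257])}
wrist {'fx': 306.6077266492565, 'fy': 306.6077266492565, 'cx': 319.42134505213716, 'cy': 199.84624712853312, 'position': array([185.53258395, 602.99888645, 372.06696846]), 'attitude': array([-0.33190821,  0.00200343,  1.13768834])}
```

View pics/scene0.png

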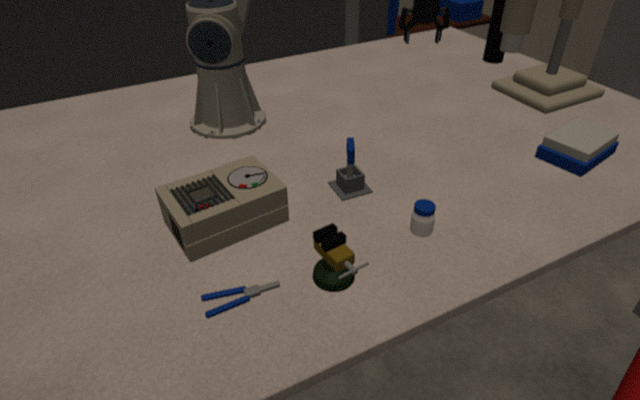

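View pics/top0.png

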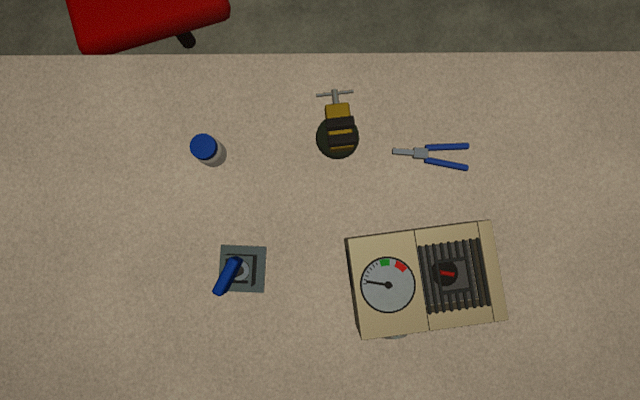

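View pics/wrist0.png

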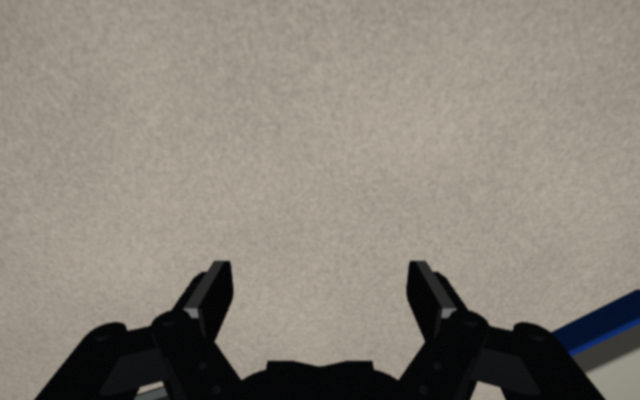

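The top view shows the key handle near (228,276), the stand near (243,269), the gauge at (388,285) and the red bar near (447,274) inside the grille. I'll zoom in to measure each of them.

```bash
cat > h.py <<'E'
import numpy as np, cv2
from scipy.spatial.transform import Rotation as Ro
from rig import *
def cast(c,u,v,z):
    R=Ro.from_euler('xyz',c["attitude"]).as_matrix()
    d=R@np.array([(u-c["cx"])/c["fx"],-(v-c["cy"])/c["fy"],-1.])
    p=np.array(c["position"]);return p+d*(z-p[2])/d[2]
def proj(c,P):
    R=Ro.from_euler('xyz',c["attitude"]).as_matrix()
    q=R.T@(np.array(P)-c["position"]);return np.array([c["cx"]+c["fx"]*q[0]/-q[2],c["cy"]-c["fy"]*q[1]/-q[2]])
def save(c,n): cv2.imwrite(f"pics/{n}.png",c["pixels"][:,:,::-1])
def crop(c,n,x0,y0,x1,y1,k): 
    cv2.imwrite(f"pics/{n}.png",cv2.resize(c["pixels"][y0:y1,x0:x1,::-1],None,fx=k,fy=k,interpolation=cv2.INTER_CUBIC))
def blobs(c,f,box=None,amin=20):
    im=c["pixels"].astype(int);m=f(im[...,0],im[...,1],im[...,2]).astype(np.uint8)
    if box: 
        k=np.zeros_like(m);k[box[1]:box[3],box[0]:box[2]]=1;m*=k
    out=[]
    for ct in cv2.findContours(m,cv2.RETR_EXTERNAL,cv2.CHAIN_APPROX_NONE)[0]:
        if len(ct)>3 and cv2.contourArea(ct)>=amin: out.append(ct)
    return m,out
E
python3 - <<'E'
from h import *
c=capture("top");s=capture("scene")
crop(c,"c1",200,220,510,350,2.5);crop(c,"c2",205,235,275,300,8);crop(s,"c3",150,130,380,260,3)
# blue handle
m,b=blobs(c,lambda r,g,b:(b>r+40)&(b>g+30),(200,230,280,310))
for ct in b: print("handle",cv2.contourArea(ct),cv2.minAreaRect(ct))
m,b=blobs(c,lambda r,g,b:(r>g+60)&(r>b+60),(330,210,510,345),8)
for ct in b: print("red",cv2.contourArea(ct),cv2.minAreaRect(ct))
m,b=blobs(c,lambda r,g,b:(r>160)&(g>160)&(b>150),(330,210,510,345),500)
for ct in b: print("white",cv2.contourArea(ct),cv2.fitEllipse(ct))
E
```

```text
handle 365.5 ((225.10003662109375, 276.3000183105469), (10.28591251373291, 39.80200958251953), 26.56505012512207)
red 38.5 ((446.8199462890625, 272.7599792480469), (14.283556938171387, 3.8183767795562744), 8.130102157592773)
red 62.5 ((400.1922607421875, 265.9615173339844), (11.926054000854492, 6.37905216217041), 33.690067291259766)
```

View pics/c1.png

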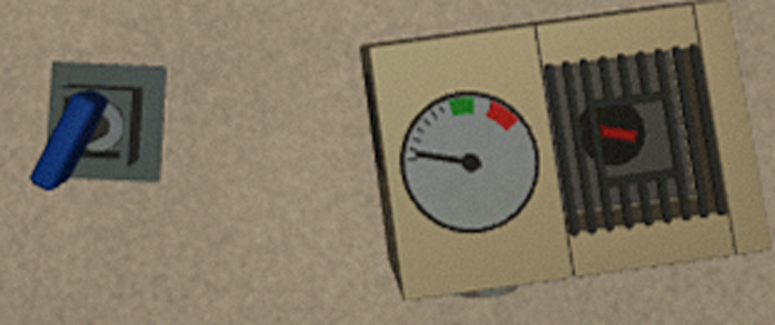

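View pics/c2.png

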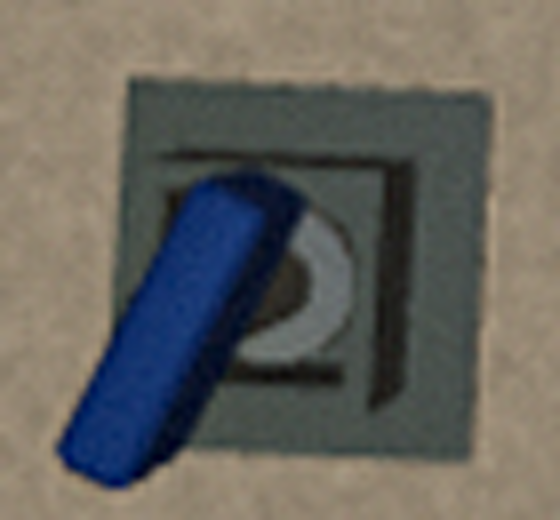

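View pics/c3.png

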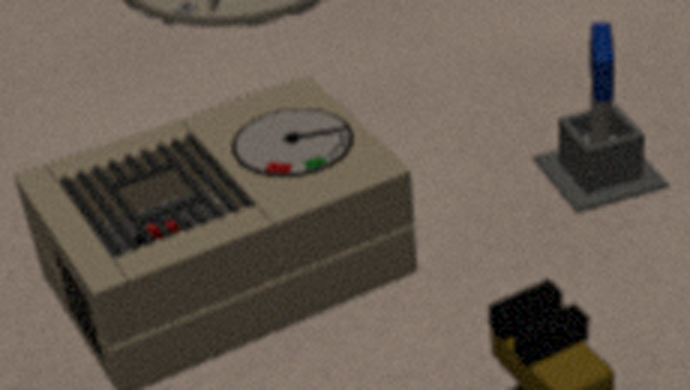

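Run:
```python
from h import *
c=capture("top");s=capture("scene")
R=Ro.from_euler('xyz',c["attitude"]).as_matrix();print(R.round(3))
# handle top face by brighter blue
m,b=blobs(c,lambda r,g,b:(b>105)&(b>r+50)&(b>g+30),(200,230,280,310))
for ct in b:
    rr=cv2.minAreaRect(ct);print("top face",rr); P=[cast(c,*p,136) for p in cv2.boxPoints(rr)]
    for i in range(4): e=P[(i+1)%4]-P[i]; print(P[i].round(1),np.linalg.norm(e).round(1),np.arctan2(e[1],e[0]).round(3))
    print("ctr",np.mean(P,0).round(1))
p8=lambda u,v:((u+.5)/8-.5+205,(v+.5)/8-.5+235)
Q=[cast(c,*p8(*a),136) for a in [(200,180),(270,200),(135,485),(60,445)]];print("manual top",np.mean(Q,0).round(1),[q.round(1)[:2] for q in Q])
B=[cast(c,*p8(*a),4) for a in [(130,78),(490,95),(470,458),(112,440)]];print("base",np.mean(B,0).round(1),[q.round(1)[:2] for q in B])
p2=lambda u,v:((u+.5)/2.5-.5+200,(v+.5)/2.5-.5+220)
T=[cast(c,*p2(*a),110) for a in [(365,45),(722,0),(405,298)]];print("unit corners",[q.round(1)[:2] for q in T],np.linalg.norm(T[2]-T[0]))
m,b=blobs(c,lambda r,g,b:(abs(r-b)<25)&(r>100),(350,245,425,325),300)
for ct in b:
    e=cv2.fitEllipse(cv2.convexHull(ct));print("gauge",e,cast(c,*e[0],109).round(1),2*44*362.7/620)
for a in [(471,162),(461,106),(502,117),(416,153)]: print(cast(c,*p2(*a),109).round(1))
for a in [(600,131),(636,135),(618,133)]: print("bar",cast(c,*p2(*a),78).round(1))
# scene handle
m,b=blobs(s,lambda r,g,b:(b>r+30)&(b>g+20),(335,130,365,170))
for ct in b: print("scene handle",cv2.minAreaRect(ct),cv2.boundingRect(ct))
print(proj(s,[*np.mean(P,0)[:2],136]))
crop(c,"c4",410,230,500,325,8)
```

```text
[[-0.01   0.995 -0.094]
 [-1.    -0.01   0.007]
 [ 0.006  0.094  0.996]]
top face ((224.64537048339844, 276.52386474609375), (6.93962287902832, 36.18850326538086), 27.7585391998291)
[506.2 180.4 136. ] 56.8 -0.48
[556.6 154.1 136. ] 11.3 -2.057
[551.4 144.1 136. ] 56.8 2.66
[501.  170.5 136. ] 11.2 1.089
ctr [528.8 162.3 136. ]
manual top [530.4 161.2 136. ] [array([559.6, 154.9]), array([555.4, 140.7]), array([499.4, 167. ]), array([507.4, 182.1])]
base [530.  162.5   4. ] [array([576.6, 205.2]), array([571.5, 116.1]), array([483.4, 120.6]), array([488.7, 208.2])]
unit corners [array([588.4, -35.1]), array([ 616.5, -279.7]), array([421.7, -58.9])] 168.429635333289
gauge ((387.495849609375, 284.5317077636719), (51.220523834228516, 52.323577880859375), 147.816162109375) [ 509.4 -104.2  109. ] 51.48
[ 509.4 -105.2  109. ]
[546.7 -99.4 109. ]
[ 539.1 -127.   109. ]
[515.8 -68.3 109. ]
bar [ 525.7 -203.    78. ]
bar [ 522.6 -228.4   78. ]
bar [ 524.1 -215.7   78. ]
scene handle ((350.5, 150.0), (24.0, 5.0), 90.0) (348, 138, 6, 25)
[351.01547842 142.28297139]
```

View pics/c4.png

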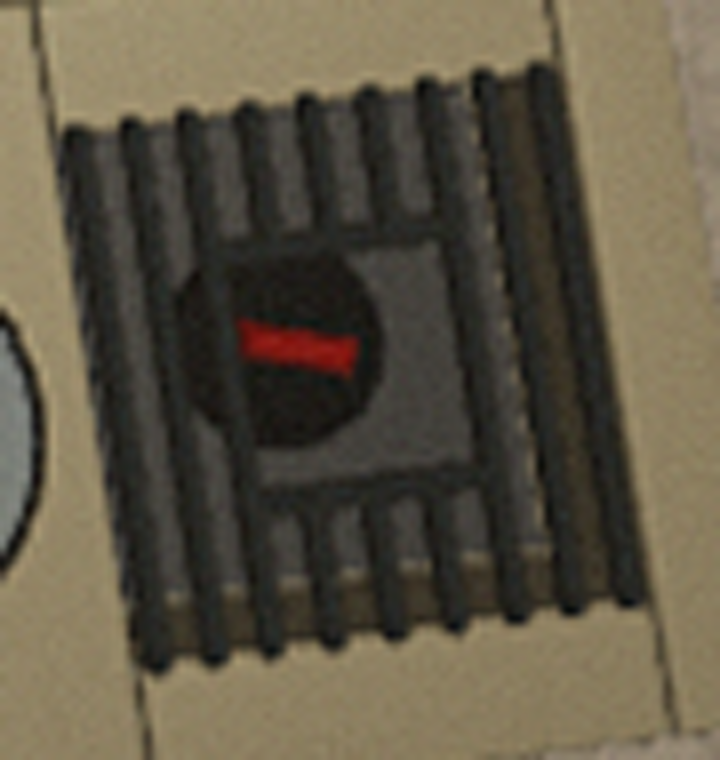

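The key's handle and the stand's base agree at about (530, 162), with the handle's long side at yaw ≈ -0.47. I'll move above it and check with the wrist camera.

Emit:
carry_out(steps=[{"x": 0.0223,"y": -0.0337,"gripper": 1},{"x": 0.0223,"y": -0.0337},{"x": 0.0223,"y": -0.0337},{"x": 0.0223,"y": -0.0337},{"x": 0.0223,"y": -0.0337},{"x": 0.0223,"y": -0.0337},{"x": 0.0223,"y": -0.0337},{"x": 0.0223,"y": -0.0337},{"x": 0.0223,"y": -0.0337},{"x": 0.0223,"y": -0.0337},{"x": 0.0223,"y": -0.0337},{"x": 0.0223,"y": -0.0337,"az": -0.04},{},{}], squeeze=60)

```text
invalid input
```

Run:
```python
from h import *
s=sense();print(s["t"],s["tcp_pos"],s["eef_rot"],s["qpos"].round(2))
c=capture("wrist");save(c,"w1");print(proj(c,[530,162,136]),proj(c,[558,148,136]),proj(c,[501,176,136]),proj(c,[530,162,50]))
save(capture("scene"),"s1")
```

```text
0.35 [262.66935976 567.01808533 231.10547232] [3.14158626e+00 3.32728494e-04 1.13699428e+00] [ 1.13  0.35  1.63 -0.    1.16 -0.  ]
[116.39825548 512.27374485] [120.88277585 527.12268524] [111.16445715 496.1518917 ] [151.77648913 439.54134341]
```

View pics/w1.png

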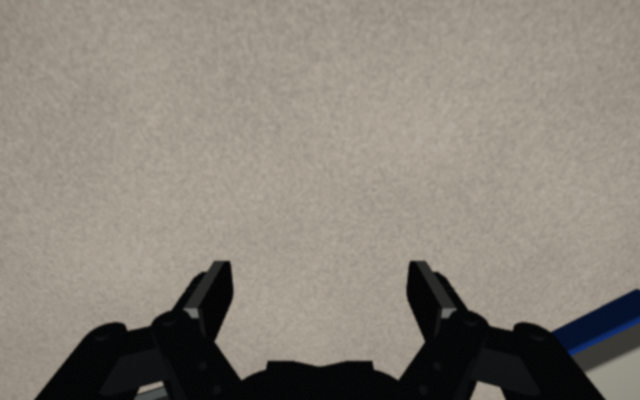

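View pics/s1.png

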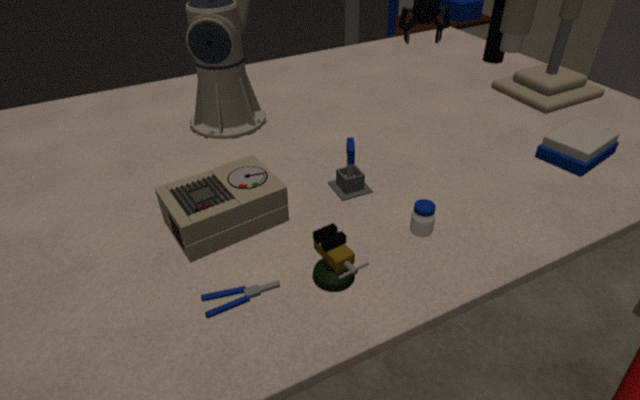

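The move was refused as "invalid input", so nothing moved. The likely cause is the empty rows, so I'll send complete rows instead.

Emit:
carry_out(steps=[{"x": 0.0223,"y": -0.0337,"z": 0,"gripper": 1},{"x": 0.0223,"y": -0.0337,"z": 0,"gripper": 1},{"x": 0.0223,"y": -0.0337,"z": 0,"gripper": 1},{"x": 0.0223,"y": -0.0337,"z": 0,"gripper": 1},{"x": 0.0223,"y": -0.0337,"z": 0,"gripper": 1},{"x": 0.0223,"y": -0.0337,"z": 0,"gripper": 1},{"x": 0.0223,"y": -0.0337,"z": 0,"gripper": 1},{"x": 0.0223,"y": -0.0337,"z": 0,"gripper": 1},{"x": 0.0223,"y": -0.0337,"z": 0,"gripper": 1},{"x": 0.0223,"y": -0.0337,"z": 0,"gripper": 1},{"x": 0.0223,"y": -0.0337,"z": 0,"gripper": 1},{"x": 0.0223,"y": -0.0337,"z": 0,"az": -0.04,"gripper": 1},{"x": 0,"y": 0,"z": 0,"gripper": 1},{"x": 0,"y": 0,"z": 0,"gripper": 1}], squeeze=60)

```text
invalid input
```

Run:
```python
from h import *
s=sense();print(s["t"],s["tcp_pos"],s["eef_rot"],s["qpos"].round(2))
c=capture("wrist");save(c,"w2");print(proj(c,[530,162,136]),proj(c,[558,148,136]),proj(c,[501,176,136]),proj(c,[530,162,50]))
save(capture("scene"),"s2")
```

```text
0.45 [262.67627518 567.07398104 231.20769587] [3.14159016e+00 1.41431714e-04 1.13702140e+00] [ 1.13  0.35  1.63 -0.    1.16 -0.  ]
[116.36086971 512.21470035] [120.84565344 527.06330418] [111.12683136 496.09344006] [151.73001533 439.50096552]
```

View pics/w2.png

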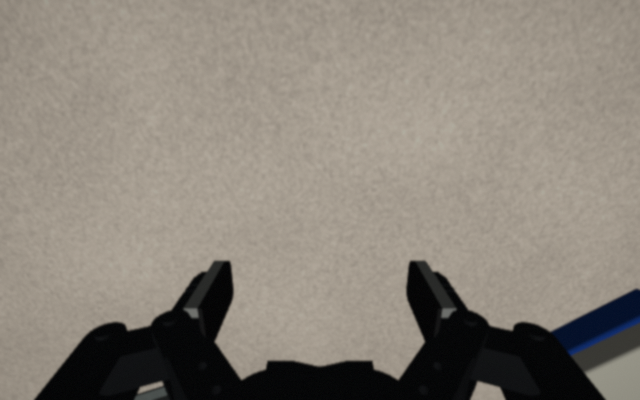

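View pics/s2.png

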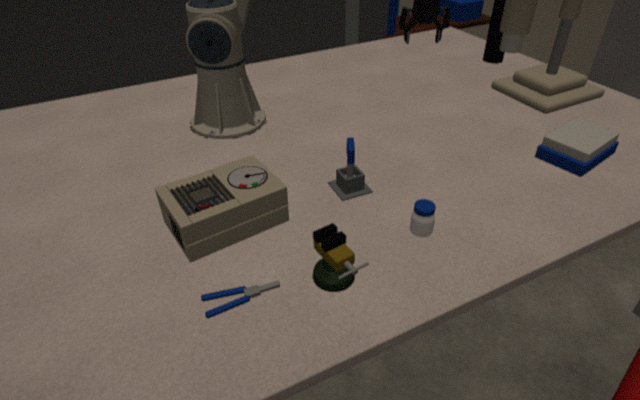

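It was refused again. I'll try one small row with all the fields and no squeeze.

Emit:
carry_out(steps=[{"x": 0.02,"y": -0.03,"z": 0,"ax": 0,"ay": 0,"az": 0,"gripper": 1}])

```text
t: 0.65
tcp_pos: [281.6, 539.3, 231.3]
eef_rot: [-3.141, -0.002, 1.14]
ft_force: [0.5, -0.2, 0.8]
grip_width: 84.8
```

Emit:
carry_out(steps=[{"x": 0.0206,"y": -0.0312,"z": 0,"ax": 0,"ay": 0,"az": 0,"gripper": 1},{"x": 0.0206,"y": -0.0312,"z": 0,"ax": 0,"ay": 0,"az": 0,"gripper": 1},{"x": 0.0206,"y": -0.0312,"z": 0,"ax": 0,"ay": 0,"az": 0,"gripper": 1},{"x": 0.0206,"y": -0.0312,"z": 0,"ax": 0,"ay": 0,"az": 0,"gripper": 1},{"x": 0.0206,"y": -0.0312,"z": 0,"ax": 0,"ay": 0,"az": 0,"gripper": 1},{"x": 0.0206,"y": -0.0312,"z": 0,"ax": 0,"ay": 0,"az": 0,"gripper": 1},{"x": 0.0206,"y": -0.0312,"z": 0,"ax": 0,"ay": 0,"az": 0,"gripper": 1},{"x": 0.0206,"y": -0.0312,"z": 0,"ax": 0,"ay": 0,"az": 0,"gripper": 1},{"x": 0.0206,"y": -0.0312,"z": 0,"ax": 0,"ay": 0,"az": 0,"gripper": 1},{"x": 0.0206,"y": -0.0312,"z": 0,"ax": 0,"ay": 0,"az": 0,"gripper": 1},{"x": 0.0206,"y": -0.0312,"z": 0,"ax": 0,"ay": 0,"az": 0,"gripper": 1},{"x": 0.0206,"y": -0.0312,"z": 0,"ax": 0,"ay": 0,"az": -0.04,"gripper": 1},{"x": 0,"y": 0,"z": 0,"ax": 0,"ay": 0,"az": 0,"gripper": 1},{"x": 0,"y": 0,"z": 0,"ax": 0,"ay": 0,"az": 0,"gripper": 1}])

```text
t: 2.05
tcp_pos: [530.0, 162.2, 231.2]
eef_rot: [-3.141, -0.0, 1.095]
ft_force: [-0.2, 0.7, -0.5]
grip_width: 85.6
```

Run:
```python
from h import *
s=sense();print(s["t"],s["tcp_pos"],s["eef_rot"],s["qpos"].round(2))
c=capture("wrist");save(c,"w3");print(proj(c,[530,162,136]),proj(c,[558,148,136]),proj(c,[501,176,136]),proj(c,[530,162,50]))
m,b=blobs(c,lambda r,g,b:(b>r+40)&(b>g+30))
for ct in b: print(cv2.contourArea(ct),cv2.minAreaRect(ct))
```

```text
2.05 [530.01200115 162.23112716 231.2094598 ] [-3.14119504e+00 -8.29986176e-05  1.09537091e+00] [ 0.29  0.24  1.79  0.    1.11 -0.8 ]
[318.91170481 204.07235119] [319.33940598 238.58608163] [317.86519775 165.5341966 ] [319.08938439 177.25015304]
187.0 ((149.20216369628906, 392.6299743652344), (7.265093803405762, 32.41676330566406), 77.7352294921875)
1472.5 ((318.5, 195.0), (78.0, 21.0), 90.0)
```

View pics/w3.png

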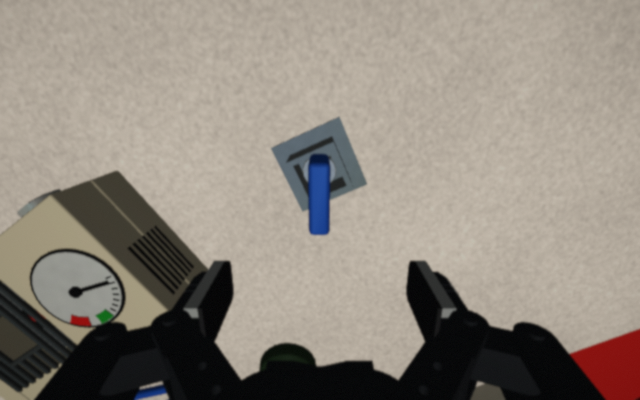

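The wrist view shows the handle as a vertical strip centred on column 318.5, between the fingers. Now I descend and grip.

Emit:
carry_out(steps=[{"x": -0.0015,"y": 0.001,"z": -0.034,"ax": 0,"ay": 0,"az": 0,"gripper": 1},{"x": 0,"y": 0,"z": -0.034,"ax": 0,"ay": 0,"az": 0,"gripper": 1},{"x": 0,"y": 0,"z": -0.034,"ax": 0,"ay": 0,"az": 0,"gripper": 1},{"x": 0,"y": 0,"z": -0.034,"ax": 0,"ay": 0,"az": 0,"gripper": 1},{"x": 0,"y": 0,"z": 0,"ax": 0,"ay": 0,"az": 0,"gripper": 1},{"x": 0,"y": 0,"z": 0,"ax": 0,"ay": 0,"az": 0,"gripper": 0},{"x": 0,"y": 0,"z": 0,"ax": 0,"ay": 0,"az": 0,"gripper": 0},{"x": 0,"y": 0,"z": 0,"ax": 0,"ay": 0,"az": 0,"gripper": 0},{"x": 0,"y": 0,"z": 0,"ax": 0,"ay": 0,"az": 0,"gripper": 0},{"x": 0,"y": 0,"z": 0,"ax": 0,"ay": 0,"az": 0,"gripper": 0},{"x": 0,"y": 0,"z": 0,"ax": 0,"ay": 0,"az": 0,"gripper": 0},{"x": 0,"y": 0,"z": 0,"ax": 0,"ay": 0,"az": 0,"gripper": 0}], squeeze=60)

```text
t: 3.3
tcp_pos: [528.8, 163.4, 96.4]
eef_rot: [3.141, -0.0, 1.097]
ft_force: [-2.4, -2.8, 8.1]
grip_width: 17.1
```

Run:
```python
from h import *
s=sense();print(s["t"],s["tcp_pos"],s["eef_rot"],s["ft_force"],s["grip_width"])
c=capture("wrist");save(c,"w4")
```

```text
3.3 [528.7959411  163.42009962  96.39845856] [ 3.14060047e+00 -2.16424425e-04  1.09709904e+00] [-2.35745001 -2.80174952  8.11262079] 17.13999378493173
```

View pics/w4.png

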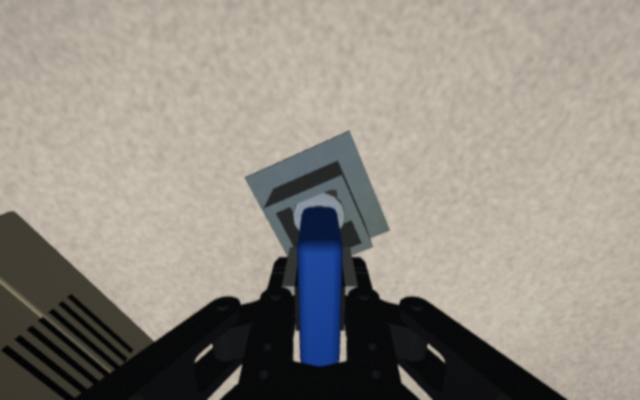

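Gripped at 17 mm. Lifting straight up, then checking that the key hangs upright.

Emit:
carry_out(steps=[{"x": 0,"y": 0,"z": 0.02,"ax": 0,"ay": 0,"az": 0,"gripper": 0},{"x": 0,"y": 0,"z": 0.03,"ax": 0,"ay": 0,"az": 0,"gripper": 0},{"x": 0,"y": 0,"z": 0.03,"ax": 0,"ay": 0,"az": 0,"gripper": 0},{"x": 0,"y": 0,"z": 0.03,"ax": 0,"ay": 0,"az": 0,"gripper": 0},{"x": 0,"y": 0,"z": 0.03,"ax": 0,"ay": 0,"az": 0,"gripper": 0},{"x": 0,"y": 0,"z": 0,"ax": 0,"ay": 0,"az": 0,"gripper": 0},{"x": 0,"y": 0,"z": 0,"ax": 0,"ay": 0,"az": 0,"gripper": 0}])

```text
t: 4.05
tcp_pos: [528.5, 163.6, 235.7]
eef_rot: [3.141, -0.001, 1.097]
ft_force: [0.2, 0.2, -2.2]
grip_width: 17.1
```

Run:
```python
from h import *
s=sense();print(s["t"],s["tcp_pos"],s["eef_rot"],s["ft_force"],s["grip_width"])
c=capture("scene");crop(c,"s5",300,60,400,210,5)
c=capture("wrist");save(c,"w5")
c=capture("top");save(c,"t5")
```

```text
4.05 [528.46810481 163.63377608 235.67358184] [ 3.14071079e+00 -8.02186629e-04  1.09683961e+00] [ 0.21755516  0.20760879 -2.15743826] 17.122677774104762
```

View pics/s5.png

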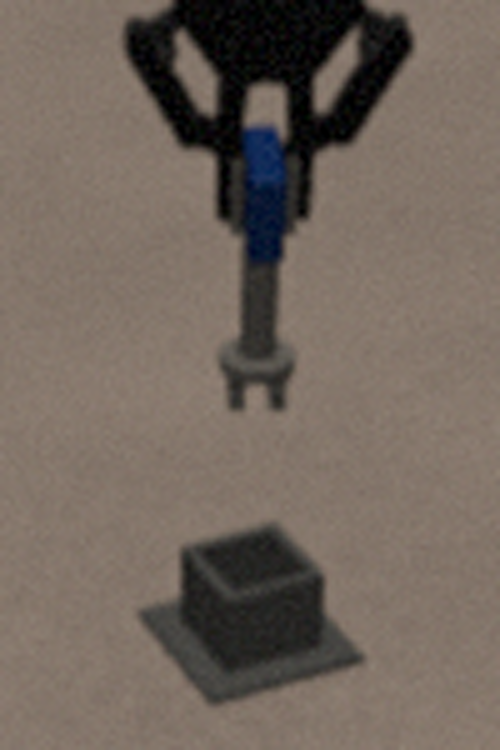

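View pics/t5.png

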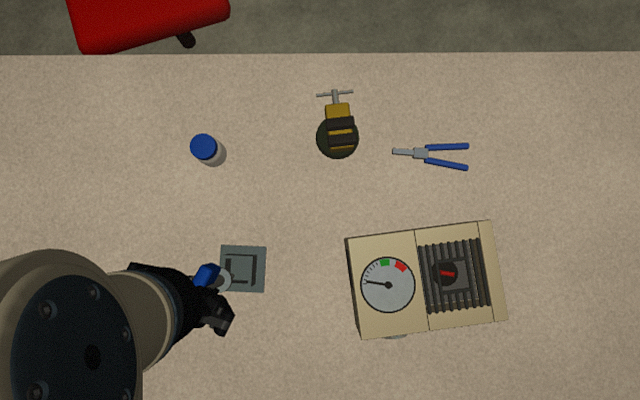

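View pics/w5.png

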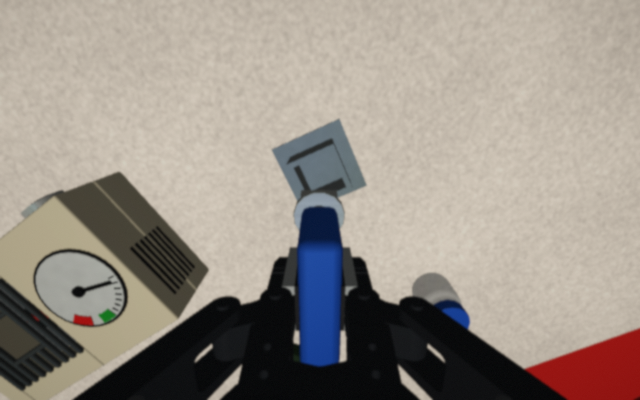

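Run:
```python
from h import *
s=sense();tcp=s["tcp_pos"];dz=tcp[2]-96.4
yaw=s["eef_rot"][2]-np.pi/2; ux=np.array([np.cos(yaw),np.sin(yaw)])
w=capture("wrist");sc=capture("scene");t=capture("top")
print("handle ux",ux)
for d in (-6,-4,-2,0,2,4):
    a=tcp[:2]+ux*d
    print(d,"topedge-",proj(w,[*(a-32*ux),136+dz])[1].round(1),"botedge-",proj(w,[*(a-32*ux),92+dz])[1].round(1),"scene bottom",proj(sc,[*a,6+dz]).round(1),"headfar(z23)",proj(w,[*(a-19*ux),23+dz])[1].round(1),"z26",proj(w,[*(a-19*ux),28+dz])[1].round(1))
c=w["pixels"]
print("col319 rows 185-260",[(r,*c[r,319]) for r in range(186,256,3)])
# unit
m,b=blobs(t,lambda r,g,b:(r>g+40)&(r>b+40),(430,250,470,295),8)
for ct in b:
    M=cv2.moments(ct);print("bar ctr",M['m10']/M['m00'],M['m01']/M['m00'],cast(t,M['m10']/M['m00'],M['m01']/M['m00'],77).round(1),cv2.minAreaRect(ct))
f=lambda u,v,z:cast(t,(u+.5)/8-.5+410,(v+.5)/8-.5+230,z).round(1)[:2]
op=[f(u,v,107) for u,v in [(228,250),(440,240),(474,468),(260,488)]];print("opening",op,np.mean(op,0))
print([np.linalg.norm(op[i]-op[(i+1)%4]).round(1) for i in range(4)])
print("disc",f(278,350,64),[f(u,v,107) for u,v in [(78,130),(540,68),(628,600),(158,665)]])
```

```text
handle ux [ 0.88980422 -0.45634248]
-6 topedge- 230.8 botedge- 193.8 scene bottom [351.1 138.1] headfar(z23) 181.9 z26 183.7
-4 topedge- 235.8 botedge- 197.6 scene bottom [351.1 138.5] headfar(z23) 184.5 z26 186.4
-2 topedge- 240.7 botedge- 201.4 scene bottom [351.2 138.9] headfar(z23) 187.1 z26 189.1
0 topedge- 245.6 botedge- 205.1 scene bottom [351.2 139.3] headfar(z23) 189.8 z26 191.8
2 topedge- 250.4 botedge- 208.8 scene bottom [351.2 139.7] headfar(z23) 192.4 z26 194.5
4 topedge- 255.1 botedge- 212.5 scene bottom [351.3 140.1] headfar(z23) 194.9 z26 197.1
col319 rows 185-260 [(186, np.uint8(100), np.uint8(112), np.uint8(120)), (189, np.uint8(55), np.uint8(59), np.uint8(60)), (192, np.uint8(88), np.uint8(94), np.uint8(95)), (195, np.uint8(138), np.uint8(150), np.uint8(160)), (198, np.uint8(141), np.uint8(153), np.uint8(164)), (201, np.uint8(144), np.uint8(156), np.uint8(167)), (204, np.uint8(135), np.uint8(146), np.uint8(155)), (207, np.uint8(33), np.uint8(42), np.uint8(63)), (210, np.uint8(8), np.uint8(24), np.uint8(57)), (213, np.uint8(10), np.uint8(25), np.uint8(59)), (216, np
[... 467 characters left out ...]
(97)), (246, np.uint8(21), np.uint8(52), np.uint8(120)), (249, np.uint8(25), np.uint8(62), np.uint8(138)), (252, np.uint8(30), np.uint8(71), np.uint8(153)), (255, np.uint8(32), np.uint8(75), np.uint8(160))]
bar ctr 446.88215488215485 272.98316498316495 [ 523.9 -216.    77. ] ((446.8243408203125, 273.0540466308594), (14.467110633850098, 4.438772678375244), 9.462322235107422)
opening [array([ 547.7, -191.5]), array([ 549.3, -236.7]), array([ 501.8, -241.7]), array([ 498.1, -196.3])] [ 524.225 -216.55 ]
[np.float64(45.2), np.float64(47.8), np.float64(45.6), np.float64(49.8)]
disc [ 521.9 -215.8] [array([ 573.3, -160.6]), array([ 585.4, -259.9]), array([ 474.2, -272.8]), array([ 462. , -173.4])]
```

The key axis matches the TCP axis to within about 1 mm, and the key hangs upright. The targets are an opening and knob axis near (524, -216.4), unit yaw ≈ 0.125 and bar at ≈ 1.40 rad. Moving over while turning -1.268.

Emit:
carry_out(steps=[{"x": -0.0004,"y": -0.0316,"z": 0,"ax": 0,"ay": 0,"az": -0.1057,"gripper": 0},{"x": -0.0004,"y": -0.0316,"z": 0,"ax": 0,"ay": 0,"az": -0.1057,"gripper": 0},{"x": -0.0004,"y": -0.0316,"z": 0,"ax": 0,"ay": 0,"az": -0.1057,"gripper": 0},{"x": -0.0004,"y": -0.0316,"z": 0,"ax": 0,"ay": 0,"az": -0.1057,"gripper": 0},{"x": -0.0004,"y": -0.0316,"z": 0,"ax": 0,"ay": 0,"az": -0.1057,"gripper": 0},{"x": -0.0004,"y": -0.0316,"z": 0,"ax": 0,"ay": 0,"az": -0.1057,"gripper": 0},{"x": -0.0004,"y": -0.0316,"z": 0,"ax": 0,"ay": 0,"az": -0.1057,"gripper": 0},{"x": -0.0004,"y": -0.0316,"z": 0,"ax": 0,"ay": 0,"az": -0.1057,"gripper": 0},{"x": -0.0004,"y": -0.0316,"z": 0,"ax": 0,"ay": 0,"az": -0.1057,"gripper": 0},{"x": -0.0004,"y": -0.0316,"z": 0,"ax": 0,"ay": 0,"az": -0.1057,"gripper": 0},{"x": -0.0004,"y": -0.0316,"z": 0,"ax": 0,"ay": 0,"az": -0.1057,"gripper": 0},{"x": -0.0004,"y": -0.0316,"z": 0,"ax": 0,"ay": 0,"az": -0.1057,"gripper": 0},{"x": 0,"y": 0,"z": 0,"ax": 0,"ay": 0,"az": 0,"gripper": 0},{"x": 0,"y": 0,"z": 0,"ax": 0,"ay": 0,"az": 0,"gripper": 0},{"x": 0,"y": 0,"z": 0,"ax": 0,"ay": 0,"az": 0,"gripper": 0}])

```text
t: 5.85
tcp_pos: [523.4, -214.7, 234.8]
eef_rot: [-3.141, 0.001, -0.17]
ft_force: [-0.1, 0.0, -2.3]
grip_width: 17.6
```

Run:
```python
from h import *
s=sense();print(s["t"],s["tcp_pos"],s["eef_rot"],s["ft_force"],s["grip_width"],s["qpos"].round(2))
c=capture("scene");crop(c,"s6",150,90,290,260,4)
c=capture("wrist");save(c,"w6");crop(c,"w6c",220,90,420,260,4)
```

```text
5.85 [ 523.36702831 -214.70848554  234.81840629] [-3.14102674e+00  9.63264575e-04 -1.70071638e-01] [-0.11335554  0.03382701 -2.28702232] 17.634392286210392 [-0.39  0.26  1.76  0.    1.13 -0.22]
```

View pics/s6.png

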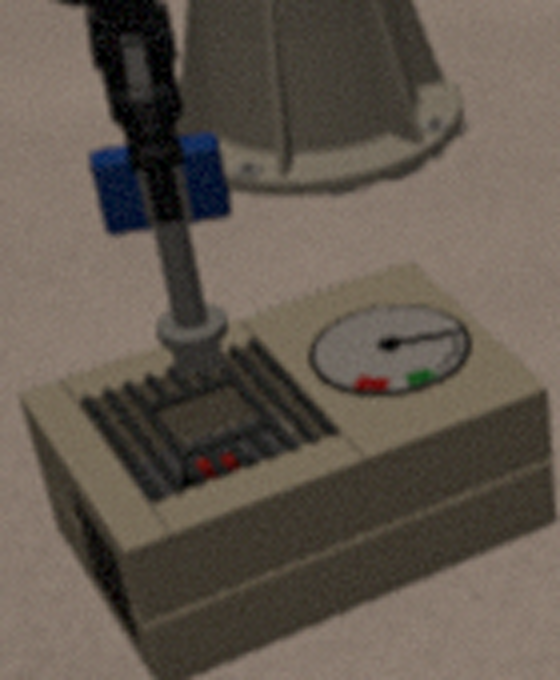

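View pics/w6c.png

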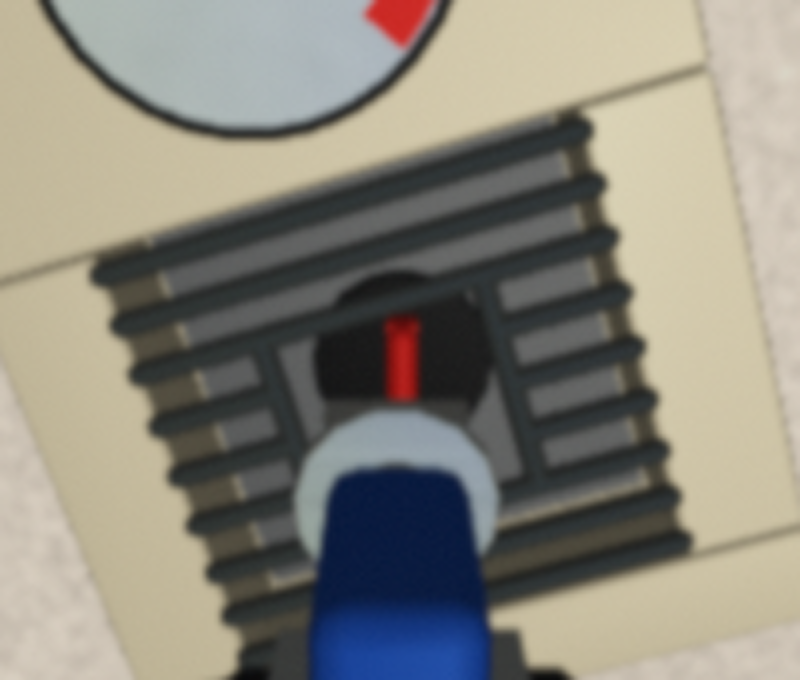

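View pics/w6.png

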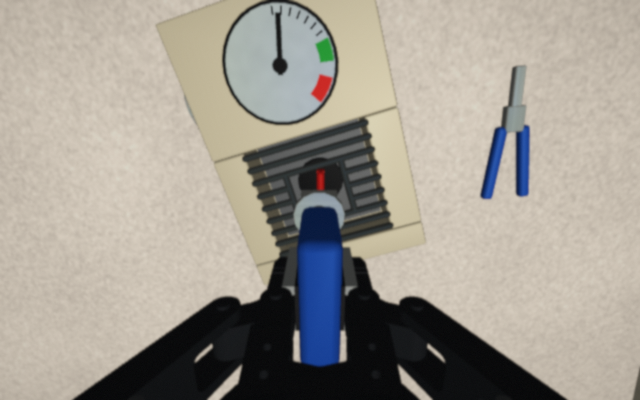

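Run:
```python
from h import *
s=sense();tcp=s["tcp_pos"]
w=capture("wrist")
f=lambda u,v,z:cast(w,(u+.5)/4-.5+220,(v+.5)/4-.5+90,z).round(1)[:2]
print("tcp",tcp[:2],"tcp-> img",(proj(w,[*tcp[:2],78])-[220,90])*4, "key bottom",(proj(w,[*tcp[:2],146])-[220,90])*4)
print("bar far",f(403,328,78),"bar near visible",f(403,398,78),"exp far end",np.array([523.9,-216.2])+13*np.array([np.cos(1.4),np.sin(1.4)]))
print("head lateral",f(299,500,163),f(497,500,163))
print("opening corners far",f(277,347,107),f(487,293,107),"right near",f(525,470,107))
print("disc left/right",f(316,365,64),f(492,350,64),"disc far",f(398,270,64))
print("grille ends",f(103,271,107),f(580,128,107),f(682,543,107))
e=f(682,543,107)-f(580,128,107);print(np.arctan2(*(-e)[::-1]))
f3=lambda u,v:cast(w,u,v,109).round(1)
print("gauge",f3(280,65),"needle tip",f3(278,13))
```

```text
tcp [ 523.56250511 -214.4914609 ] tcp-> img [401.47622134 370.66926687] key bottom [402.3235841  463.42879579]
bar far [ 525.5 -203.2] bar near visible [ 522.4 -221.2] exp far end [ 526.10957286 -203.38915351]
head lateral [ 504.  -211.9] [ 540.6 -218.2]
opening corners far [ 497.7 -195.7] [ 546.4 -191.4] right near [ 549.1 -234.6]
disc left/right [ 500.6 -212.6] [ 547.  -216.4] disc far [ 526.2 -191.3]
grille ends [ 463.1 -172.2] [ 571.2 -159.3] [ 583.6 -259.4]
1.6940445829838873
gauge [ 509.4 -103.9  109. ] needle tip [515.5 -68.  109. ]
```

Every measurement agrees within about 1 mm: axis ≈ (523.5, -215.7), bar at 1.40 rad. The key head sits about 1 mm to the -x side, so I'll correct for that and lower it to just above the bar.

Emit:
carry_out(steps=[{"x": 0.0008,"y": -0.0012,"z": 0,"ax": 0,"ay": 0,"az": 0,"gripper": 0},{"x": 0,"y": 0,"z": -0.015,"ax": 0,"ay": 0,"az": 0,"gripper": 0},{"x": 0,"y": 0,"z": -0.015,"ax": 0,"ay": 0,"az": 0,"gripper": 0},{"x": 0,"y": 0,"z": -0.015,"ax": 0,"ay": 0,"az": 0,"gripper": 0},{"x": 0,"y": 0,"z": -0.015,"ax": 0,"ay": 0,"az": 0,"gripper": 0},{"x": 0,"y": 0,"z": 0,"ax": 0,"ay": 0,"az": 0,"gripper": 0},{"x": 0,"y": 0,"z": 0,"ax": 0,"ay": 0,"az": 0,"gripper": 0}])

```text
t: 6.7
tcp_pos: [524.5, -216.5, 175.5]
eef_rot: [-3.142, 0.0, -0.171]
ft_force: [0.1, -0.1, -2.2]
grip_width: 17.4
```

Run:
```python
from h import *
s=sense();print(s["t"],s["tcp_pos"],s["eef_rot"],s["ft_force"],s["torque"],s["grip_width"])
c=capture("wrist");crop(c,"w7c",240,110,400,250,5)
c=capture("scene");crop(c,"s7",150,130,290,260,5)
```

```text
6.7 [ 524.51763463 -216.48298122  175.51899854] [-3.14154299e+00  2.88002793e-04 -1.70881615e-01] [ 0.08504734 -0.13817001 -2.2343555 ] [ 0.02941843 -0.01494218 -0.01930588] 17.43387937437846
```

View pics/w7c.png

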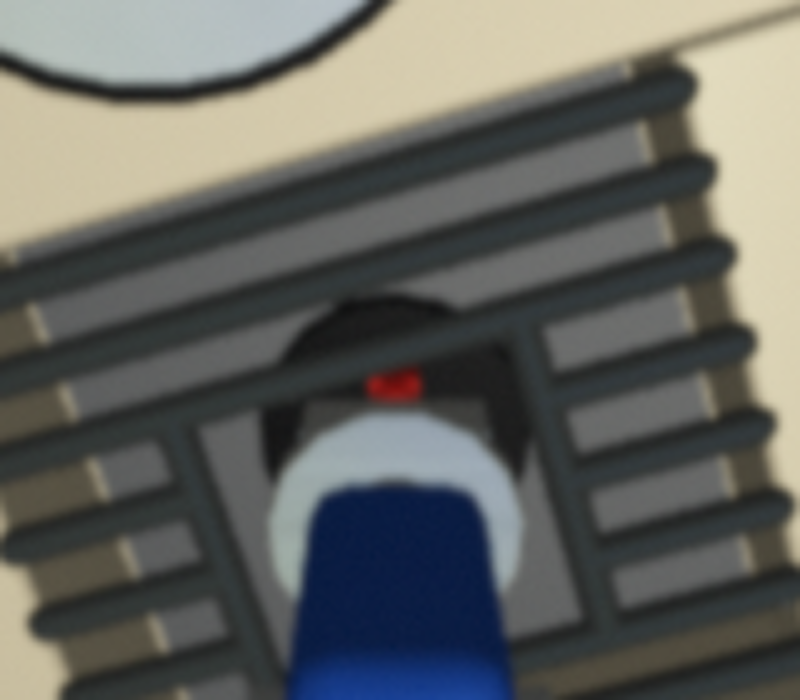

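View pics/s7.png

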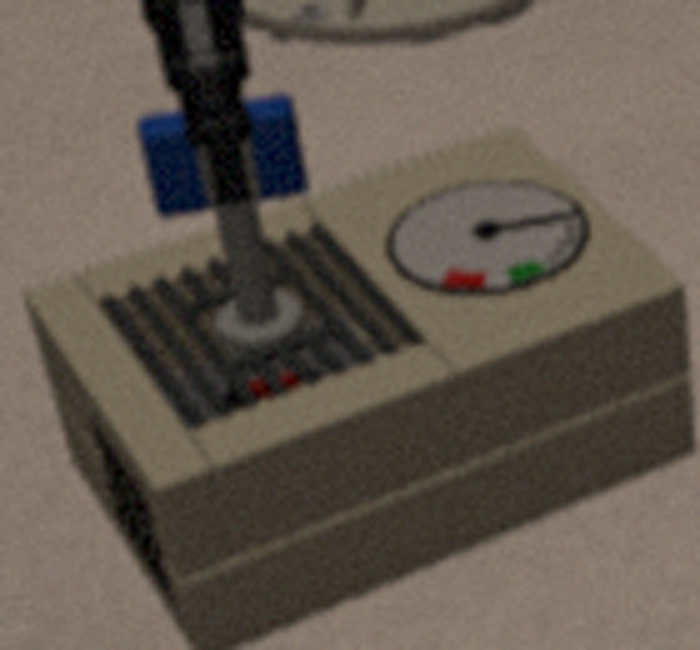

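The bar and the key head both sit at column ≈395 in the crop, so they are aligned. Descending slowly.

Emit:
carry_out(steps=[{"x": 0,"y": 0.0006,"z": -0.004,"ax": 0,"ay": 0,"az": 0,"gripper": 0},{"x": 0,"y": 0,"z": -0.004,"ax": 0,"ay": 0,"az": 0,"gripper": 0},{"x": 0,"y": 0,"z": -0.004,"ax": 0,"ay": 0,"az": 0,"gripper": 0},{"x": 0,"y": 0,"z": 0,"ax": 0,"ay": 0,"az": 0,"gripper": 0}])

```text
t: 7.2
tcp_pos: [523.9, -215.9, 162.6]
eef_rot: [-3.141, 0.001, -0.171]
ft_force: [0.1, -0.3, -2.0]
grip_width: 17.4
```

The prongs are now below the bar's top (72 mm against 78 mm) with no contact force, so the slot is over the bar.

Emit:
carry_out(steps=[{"x": 0,"y": 0,"z": -0.003,"ax": 0,"ay": 0,"az": 0,"gripper": 0},{"x": 0,"y": 0,"z": -0.003,"ax": 0,"ay": 0,"az": 0,"gripper": 0},{"x": 0,"y": 0,"z": -0.002,"ax": 0,"ay": 0,"az": 0,"gripper": 0},{"x": 0,"y": 0,"z": 0,"ax": 0,"ay": 0,"az": 0,"gripper": 0}])

```text
t: 7.6
tcp_pos: [524.2, -216.0, 154.9]
eef_rot: [-3.141, 0.001, -0.171]
ft_force: [0.2, -0.3, -1.0]
grip_width: 17.4
```

Emit:
carry_out(steps=[{"x": 0,"y": 0,"z": -0.001,"ax": 0,"ay": 0,"az": 0,"gripper": 0},{"x": 0,"y": 0,"z": -0.0005,"ax": 0,"ay": 0,"az": 0,"gripper": 0},{"x": 0,"y": 0,"z": 0,"ax": 0,"ay": 0,"az": 0,"gripper": 0}])

```text
t: 7.9
tcp_pos: [524.6, -216.2, 154.4]
eef_rot: [3.141, -0.0, -0.171]
ft_force: [-1.5, 0.2, 4.6]
grip_width: 17.3
```

Contact comes at TCP z 154.4, which is exactly the computed seated height. Turning clockwise in two parts.

Emit:
carry_out(steps=[{"x": 0,"y": 0,"z": 0,"ax": 0,"ay": 0,"az": -0.08,"gripper": 0},{"x": 0,"y": 0,"z": 0,"ax": 0,"ay": 0,"az": -0.08,"gripper": 0},{"x": 0,"y": 0,"z": 0,"ax": 0,"ay": 0,"az": -0.08,"gripper": 0},{"x": 0,"y": 0,"z": 0,"ax": 0,"ay": 0,"az": -0.08,"gripper": 0},{"x": 0,"y": 0,"z": 0,"ax": 0,"ay": 0,"az": -0.08,"gripper": 0},{"x": 0,"y": 0,"z": 0,"ax": 0,"ay": 0,"az": -0.08,"gripper": 0},{"x": 0,"y": 0,"z": 0,"ax": 0,"ay": 0,"az": 0,"gripper": 0}])

```text
t: 8.6
tcp_pos: [524.8, -216.4, 154.3]
eef_rot: [-3.142, -0.001, -0.652]
ft_force: [-1.1, -0.7, 4.4]
grip_width: 17.2
```

```bash
cat >> h.py <<'E'
def needle(c,gc=(509.4,-104.2)):
    # dark pixels within gauge radius 12..36 mm, cast on z=109
    im=c["pixels"].astype(int);pts=[]
    u0,v0=proj(c,[*gc,109]).astype(int)
    for v in range(max(0,v0-45),min(400,v0+45)):
        for u in range(max(0,u0-60),min(640,u0+60)):
            p=cast(c,u,v,109)[:2]-gc;r=np.hypot(*p)
            if 12<r<32 and im[v,u].max()<90: pts.append(p)
    pts=np.array(pts)
    if len(pts)<4: return None
    a=pts.mean(0);return len(pts),np.arctan2(a[1],a[0]).round(3)
E
python3 - <<'E'
from h import *
s=sense();print(s["t"],s["tcp_pos"],s["eef_rot"],s["ft_force"],s["torque"],s["grip_width"])
for n in("scene","top","wrist"):
    c=capture(n);save(c,n[0]+"8");print(n,needle(c))
E
```

```text
8.6 [ 524.77335123 -216.37144725  154.33226344] [-3.14154975e+00 -1.12736072e-03 -6.52393359e-01] [-1.07254421 -0.67970037  4.40027407] [-0.16104262  0.25364543  0.00866383] 17.246015381126657
scene (18, np.float64(1.141))
top (28, np.float64(1.076))
wrist (179, np.float64(1.134))
```

View pics/w8.png

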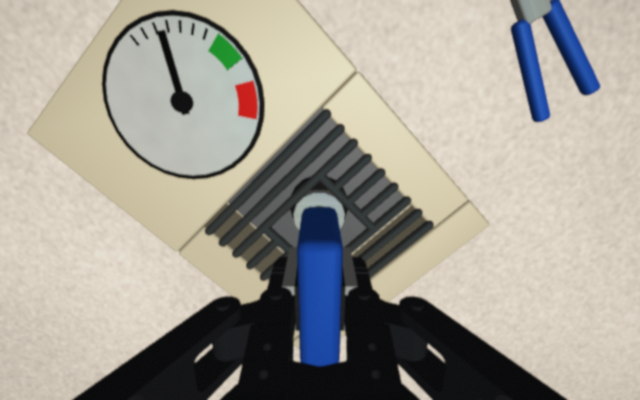

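View pics/s8.png

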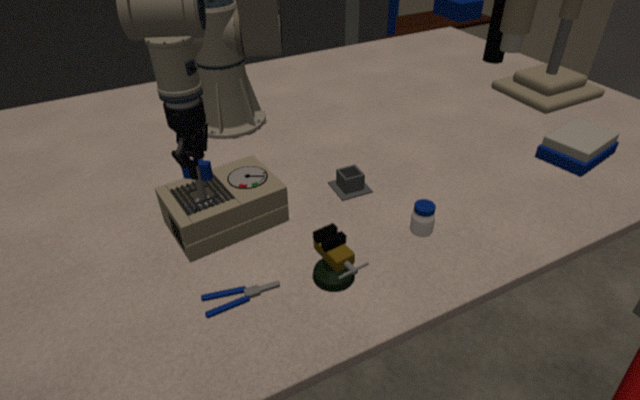

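The needle follows: it reads about 1.13 rad with the key at 0.92, a lag of 0.2. The target is 0.125.

Emit:
carry_out(steps=[{"x": 0,"y": 0,"z": 0,"ax": 0,"ay": 0,"az": -0.08,"gripper": 0},{"x": 0,"y": 0,"z": 0,"ax": 0,"ay": 0,"az": -0.08,"gripper": 0},{"x": 0,"y": 0,"z": 0,"ax": 0,"ay": 0,"az": -0.08,"gripper": 0},{"x": 0,"y": 0,"z": 0,"ax": 0,"ay": 0,"az": -0.08,"gripper": 0},{"x": 0,"y": 0,"z": 0,"ax": 0,"ay": 0,"az": -0.08,"gripper": 0},{"x": 0,"y": 0,"z": 0,"ax": 0,"ay": 0,"az": -0.08,"gripper": 0},{"x": 0,"y": 0,"z": 0,"ax": 0,"ay": 0,"az": -0.08,"gripper": 0},{"x": 0,"y": 0,"z": 0,"ax": 0,"ay": 0,"az": -0.08,"gripper": 0},{"x": 0,"y": 0,"z": 0,"ax": 0,"ay": 0,"az": -0.08,"gripper": 0},{"x": 0,"y": 0,"z": 0,"ax": 0,"ay": 0,"az": -0.08,"gripper": 0},{"x": 0,"y": 0,"z": 0,"ax": 0,"ay": 0,"az": -0.05,"gripper": 0},{"x": 0,"y": 0,"z": 0,"ax": 0,"ay": 0,"az": 0,"gripper": 0}])

```text
t: 9.95
tcp_pos: [524.8, -216.9, 154.3]
eef_rot: [-3.141, -0.002, -1.5]
ft_force: [-0.8, -4.4, 5.1]
grip_width: 17.2
```

Run:
```python
from h import *
s=sense();print(s["t"],s["tcp_pos"],s["eef_rot"],s["ft_force"],s["torque"],s["grip_width"])
for n in("scene","top","wrist"):
    c=capture(n);save(c,n[0]+"9");print(n,needle(c))
```

```text
9.95 [ 524.78456547 -216.85105355  154.30201984] [-3.14075416e+00 -1.55763478e-03 -1.49994159e+00] [-0.83492701 -4.38397908  5.09712614] [-1.00174724  0.37000383 -0.02653042] 17.17011761626567
scene (16, np.float64(0.23))
top (33, np.float64(0.221))
wrist (199, np.float64(0.288))
```

View pics/w9.png

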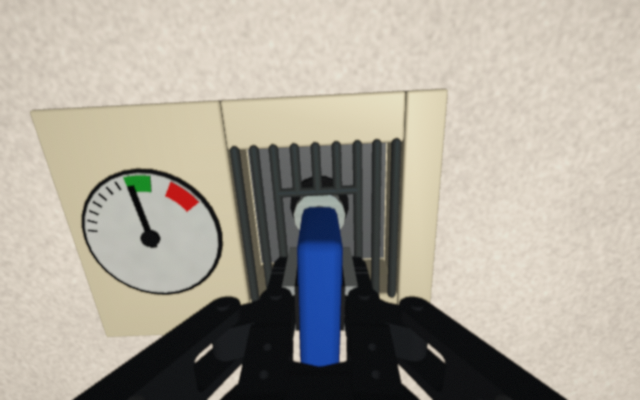

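View pics/t9.png

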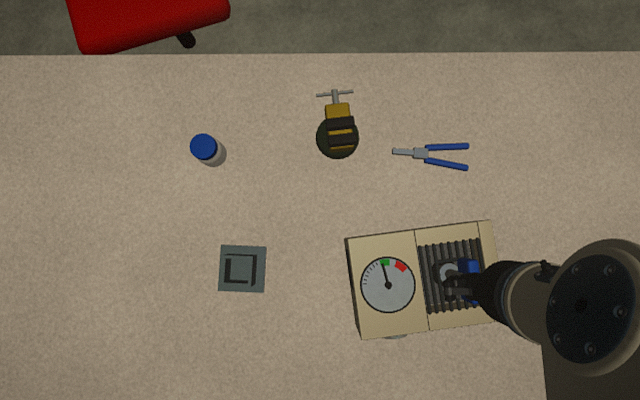

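The needle is about 0.13 rad short of mid-green. I'll turn that last bit, with a small centring shift.

Emit:
carry_out(steps=[{"x": -0.0004,"y": 0.0005,"z": 0,"ax": 0,"ay": 0,"az": -0.05,"gripper": 0},{"x": 0,"y": 0,"z": 0,"ax": 0,"ay": 0,"az": -0.05,"gripper": 0},{"x": 0,"y": 0,"z": 0,"ax": 0,"ay": 0,"az": -0.03,"gripper": 0},{"x": 0,"y": 0,"z": 0,"ax": 0,"ay": 0,"az": 0,"gripper": 0},{"x": 0,"y": 0,"z": 0,"ax": 0,"ay": 0,"az": 0,"gripper": 0}])

```text
t: 10.6
tcp_pos: [524.6, -216.7, 154.3]
eef_rot: [-3.14, -0.002, -1.628]
ft_force: [0.3, -4.1, 4.3]
grip_width: 17.7
```

Run:
```python
from h import *
s=sense();print(s["t"],s["tcp_pos"],s["eef_rot"],s["ft_force"],s["torque"],s["grip_width"])
for n in("top","wrist"):
    c=capture(n);save(c,n[0]+"10");print(n,needle(c))
crop(c,"w10c",70,150,240,310,4)
```

```text
10.6 [ 524.61060821 -216.72816434  154.31104947] [-3.14000125e+00 -2.09623994e-03 -1.62797620e+00] [ 0.33221521 -4.12105842  4.32717615] [-1.30640274  0.21671599  0.01931664] 17.739435600649298
top (32, np.float64(0.098))
wrist (186, np.float64(0.16))
```

View pics/w10c.png

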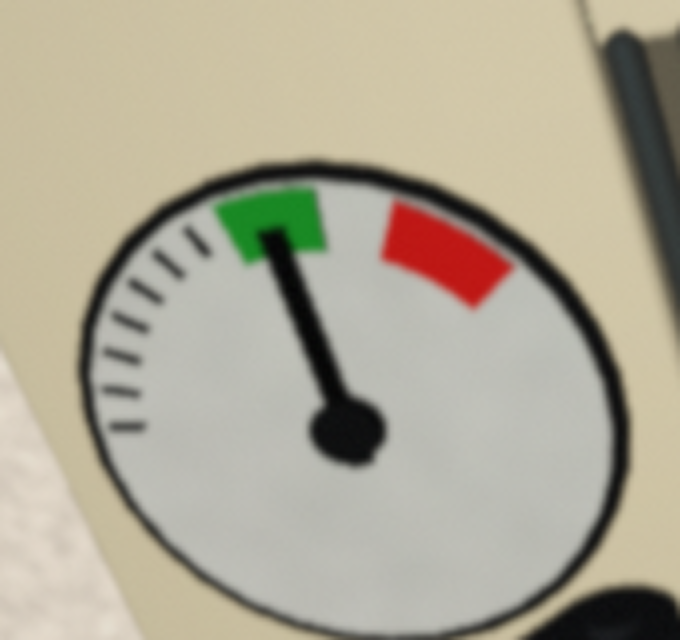

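The needle is mid-green. I'll ease the residual side load and release slowly.

Emit:
carry_out(steps=[{"x": 0,"y": -0.0004,"z": 0.0003,"ax": 0,"ay": 0,"az": 0,"gripper": 0},{"x": 0,"y": 0,"z": 0,"ax": 0,"ay": 0,"az": 0,"gripper": 0}], squeeze=20)

```text
t: 10.9
tcp_pos: [524.5, -216.8, 154.4]
eef_rot: [-3.14, -0.001, -1.629]
ft_force: [0.0, -4.3, 2.4]
grip_width: 17.2
```

Emit:
carry_out(steps=[{"x": 0,"y": -0.0008,"z": 0,"ax": 0,"ay": 0,"az": 0,"gripper": 0},{"x": 0,"y": 0,"z": 0,"ax": 0,"ay": 0,"az": 0,"gripper": 0}])

```text
t: 11.1
tcp_pos: [524.5, -217.1, 154.3]
eef_rot: [-3.141, -0.0, -1.63]
ft_force: [0.9, -3.6, 4.3]
grip_width: 17.4
```

Emit:
carry_out(steps=[{"x": 0,"y": -0.0004,"z": 0,"ax": 0,"ay": 0,"az": 0,"gripper": 0.2},{"x": 0,"y": 0,"z": 0,"ax": 0,"ay": 0,"az": 0,"gripper": 0.25},{"x": 0,"y": 0,"z": 0,"ax": 0,"ay": 0,"az": 0,"gripper": 0.35},{"x": 0,"y": 0,"z": 0,"ax": 0,"ay": 0,"az": 0,"gripper": 0.5},{"x": 0,"y": 0,"z": 0,"ax": 0,"ay": 0,"az": 0,"gripper": 0.6},{"x": 0,"y": 0,"z": 0,"ax": 0,"ay": 0,"az": 0,"gripper": 0.6}])

```text
t: 11.7
tcp_pos: [523.9, -217.0, 153.9]
eef_rot: [3.141, 0.0, -1.631]
ft_force: [0.1, 0.3, -1.0]
grip_width: 51.2
```

Run:
```python
from h import *
s=sense();print(s["t"],s["tcp_pos"],s["eef_rot"],s["ft_force"],s["grip_width"])
c=capture("wrist");save(c,"w11");print(needle(c))
c=capture("scene");crop(c,"s11",150,110,290,260,5)
```

```text
11.7 [ 523.86215759 -216.98876704  153.91916228] [ 3.14119205e+00  2.89804162e-04 -1.63134315e+00] [ 0.07635551  0.31355266 -0.99216   ] 51.18126229505922
(183, np.float64(0.159))
```

View pics/w11.png

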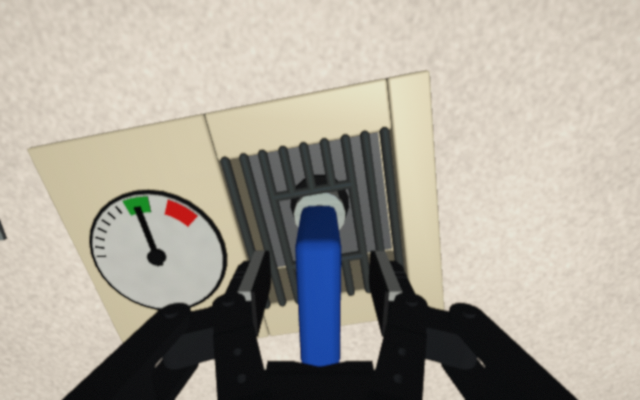

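View pics/s11.png

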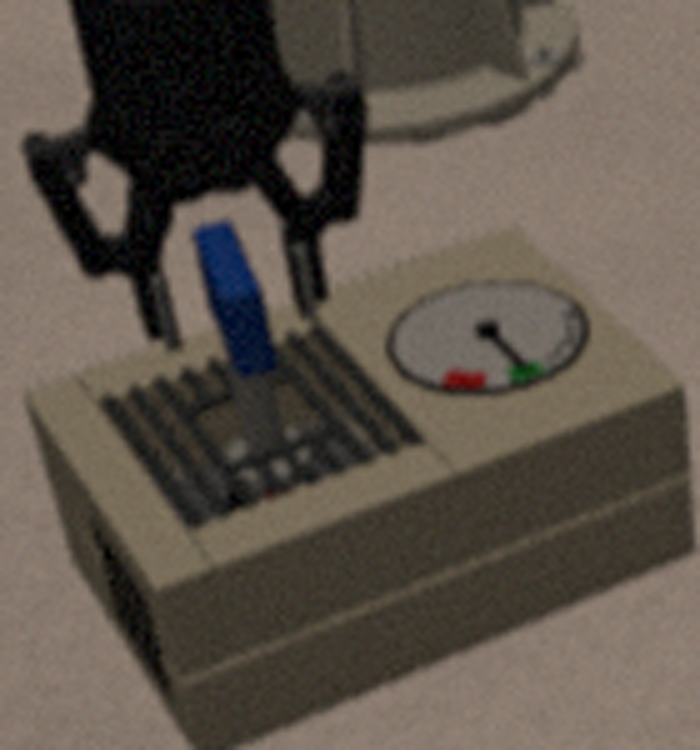

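The key is released and stands upright, the fingers are clear on both sides, and the needle is in the green. Retreating straight up.

Emit:
carry_out(steps=[{"x": 0,"y": 0,"z": 0.01,"ax": 0,"ay": 0,"az": 0,"gripper": 0.6},{"x": 0,"y": 0,"z": 0.02,"ax": 0,"ay": 0,"az": 0,"gripper": 0.6},{"x": 0,"y": 0,"z": 0.03,"ax": 0,"ay": 0,"az": 0,"gripper": 0.6},{"x": 0,"y": 0,"z": 0.03,"ax": 0,"ay": 0,"az": 0,"gripper": 0.6},{"x": 0,"y": 0,"z": 0.03,"ax": 0,"ay": 0,"az": 0,"gripper": 0.6},{"x": -0.03,"y": -0.01,"z": 0.01,"ax": 0,"ay": 0,"az": 0,"gripper": 0.6},{"x": -0.04,"y": -0.02,"z": 0,"ax": 0,"ay": 0,"az": 0,"gripper": 0.6},{"x": -0.04,"y": -0.02,"z": 0,"ax": 0,"ay": 0,"az": 0,"gripper": 0.6},{"x": -0.03,"y": -0.02,"z": 0,"ax": 0,"ay": 0,"az": 0,"gripper": 0.6},{"x": 0,"y": 0,"z": 0,"ax": 0,"ay": 0,"az": 0,"gripper": 0.6},{"x": 0,"y": 0,"z": 0,"ax": 0,"ay": 0,"az": 0,"gripper": 0.6}])

```text
t: 12.9
tcp_pos: [383.8, -287.6, 285.0]
eef_rot: [-3.14, -0.001, -1.633]
ft_force: [0.4, 0.6, -0.1]
grip_width: 51.4
```

Run:
```python
from h import *
s=sense();print(s["t"],s["tcp_pos"],s["ft_force"],s["grip_width"])
c=capture("top");save(c,"t12");print(needle(c))
m,b=blobs(c,lambda r,g,b:(b>105)&(b>r+50)&(b>g+30),(400,210,520,340))
for ct in b:
    rr=cv2.minAreaRect(ct);print(rr,cast(c,*rr[0],194).round(1))
c=capture("scene");crop(c,"s12",150,110,290,260,5)
```

```text
12.9 [ 383.78936032 -287.64134999  284.99772979] [ 0.38094811  0.59039267 -0.12299648] 51.39176286817474
(33, np.float64(0.094))
((475.0, 282.0), (40.0, 8.0), 90.0) [ 523.5 -216.1  194. ]
```

View pics/t12.png

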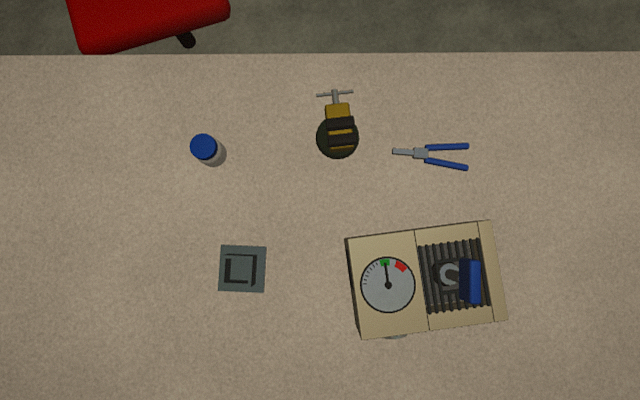

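View pics/s12.png

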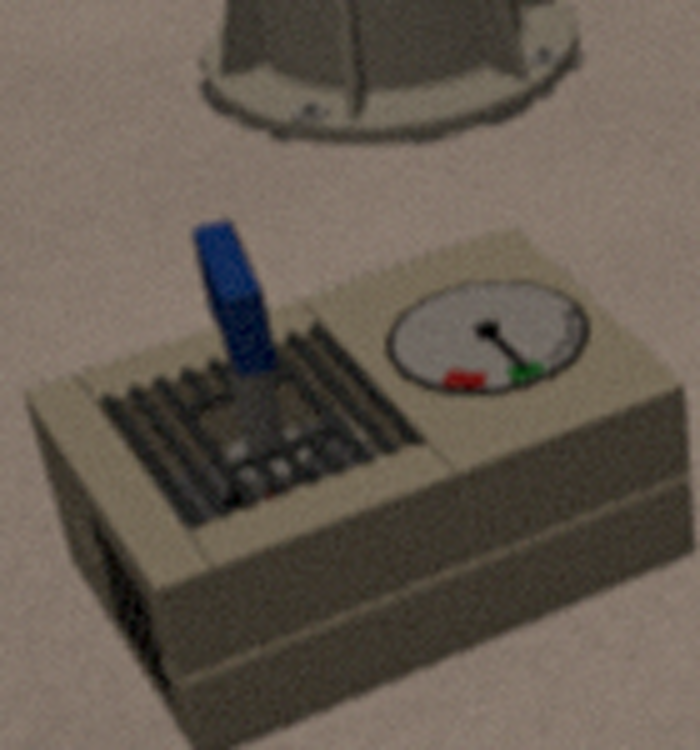

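The top of the handle, cast at z 194, sits at (523.5, -216.1). That is straight above the knob axis, so the key is upright and fully seated. The needle is in the green, and the vise, jar and pliers have not moved.

```bash
python3 -c "
from rig import *
print(job_done())"
```

```text
the job is handed in; nothing more can be done
None
```

The key is standing upright on the knob with the gauge needle in the green band, and the job is handed in at about 13 s.

I took the key from its stand, lowered it through the opening and seated it on the knob. Contact came at TCP z 154.4 mm, which matches the computed seated height. I then turned it clockwise in stages, checking the gauge each time, and let go.

**Last checks:**
- **Needle:** it reads 0.09 rad (top camera) to 0.16 rad (wrist camera). The middle of the green is about 0.125 rad, with 0.2 rad allowed either side. It never got near the red.
- **Key:** the top of the handle measures (523.5, -216.1), against a knob axis of about (523.5, -215.7), so it stands straight.
- **Vise, jar and pliers:** they look unchanged in the top view.

**Failures and disagreements:**
- The first two move calls were refused as invalid input because some row fields were missing; nothing moved.
- The top and wrist needle readings differ by about 0.06 rad, but both are well inside the green.
- A side force of about 4 N was on the tool just before release. It was gone after release, and the key and needle did not shift.

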